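# Stand a weld coupon in the upright clamp

### The job

Get the flat steel coupon ready for welding: draw the clamp's sliding jaw back by its upright handle, take the coupon that leans in the sloped rest and stand it on end in the clamp's slot, right down on the slot's floor. Then let go of it and push the jaw home against it, so that it is held upright with no play. Do not knock or shift the small ceramic gas nozzle cup and the capped jar that stand nearby.

Things in the scene. Friction and masses are not known exactly. Their poses are not given: they have to be found in the camera images.
- coupon: Bright grey steel flat bar, 25 x 95 x 10 mm (its x, y, z), about 0.2 kg. Origin: centre of a 25 x 95 face, the other face at z = 10 mm. y is the long axis. At the start it leans in the rest, +y up, 25 degrees from vertical, upper end away from the robot, z = 0 face on the rest's rib. Above y = -20 mm its 25 mm width is free for fingers.
- coupon_top (a point): Centre of the coupon's upper end face (as it leans in the rest); axes as the coupon's.
- coupon_mid (a point): Centre of the coupon's solid; axes as the coupon's.
- coupon_rest: Fixed sloped rest, base 84 x 62 x 8 mm; a 14 mm wide sloping rib under the coupon reaches 65 mm up from its foot; foot stop, and 4 mm cheeks beside its lowest 27 mm. Origin: on the bench under the coupon's origin. The coupon leans towards its +x, away from the robot; y is across its width.
- clamp: Fixed dark steel clamp. Origin: on the bench below the back wall's face; x from jaw to back wall, y across the slot, z up. Base x -170 to 25, y +-40 mm, 10 mm thick. Slot: floor z = 10 mm, back wall face x = 0, cheek inner faces y = +-15.5 mm (8 mm thick, from x = -50 mm), wall and cheeks rise to z = 45 mm. Guide block round the jaw's rod at x -86 to -70, to z = 39 mm.
- slot (a point): On the slot's floor, in the middle of the room a clamped coupon takes: clamp x = -5 mm, y = 0, z = 10 mm; axes as the clamp's.
- jaw (a joint): Slide of the clamp's aluminium jaw (29 mm wide, top at z = 43 mm), 0 to 0.020 m, growing as it is drawn back along clamp -x. Room between jaw and back wall = 2 mm + this value; 0.008 when shut on the 10 mm coupon. At the start it is too nearly shut for the coupon. It moves at about 3 N and stays where left.
- jaw_handle (a point): On the jaw's upright handle bar, 14 (clamp x) x 24 (clamp y) x 58 mm, vertical, from z = 14 to 72 mm; the point is on its axis at z = 60 mm, 120 mm on the -x side of the clamp's origin at jaw 0, and moves with the jaw.
- nozzle_cup: Loose bystander: ceramic gas cup 23 mm across, 38 mm tall, stands on the bench; origin under its centre.
- jar: Loose bystander: white jar with cap, 44 mm across, 86 mm tall, stands on the bench; origin under its centre.
Not all that is in view belongs to the job. Leave any blue or turquoise look-alike of the coupon alone.

How it is judged:
On the way, in this order (a step that is already met when the one before it is completed fails the run):
1. the jaw is drawn back far enough to admit the coupon (jaw value over 10 mm) (value of joint jaw above 0.01 m), for 0.2 s.
2. the coupon stands on end on the slot's floor between jaw and back wall, let go (z of coupon_mid in the frame of clamp between 0.045 and 0.0605 m and y of coupon_mid in the frame of clamp between -0.006 and 0.006 m and x of coupon_mid in the frame of clamp between -0.022 and 0.003 m and angle between the y axis of coupon and the z axis of clamp, either way round below 0.5 rad and contact force between coupon and the fingers below 0.1 N and value of joint jaw above 0.0095 m), for 0.2 s.
At the end, for the whole second after the job is handed in: The coupon stands on end on the slot's floor (its middle at most 60.5 mm above the bench, within 6 mm of the slot's middle across), upright within 0.07 rad (4 degrees), against the back wall within 2.5 mm, the jaw shut on it (value 6 to 9.5 mm, so under 1.5 mm of play), at rest and released (z of coupon_mid in the frame of clamp between 0.045 and 0.0605 m and y of coupon_mid in the frame of clamp between -0.006 and 0.006 m and x of coupon_mid in the frame of clamp between -0.0075 and -0.003 m and angle between the y axis of coupon and the z axis of clamp, either way round below 0.07 rad and contact force between coupon and the fingers below 0.1 N and value of joint jaw between 0.006 and 0.0095 m and linear speed of coupon below 0.01 m/s and angular speed of coupon below 0.1 rad/s); the robot touches nothing.
It fails at once if the gas cup is shifted by more than 20 mm or knocked over (distance of nozzle_cup from where it was at the start of the episode above 0.02 m or angle between nozzle_cup's own z axis and vertical above 0.4 rad).
It fails at once if the jar is shifted by more than 20 mm or knocked over (distance of jar from where it was at the start of the episode above 0.02 m or angle between jar's own z axis and vertical above 0.4 rad).
It also fails if it takes over 54 s, if anything falls off the work surface, if the arm or the gripper's body presses on something with over 40 N, if the wrist force passes 120 N, or if a joint passes its speed limit or range.

### The arm

A 6-joint arm with a two-finger parallel gripper is mounted at the origin on a cart in front of the work surface, level with it; the furniture and walls round the work are solid. World frame = base frame: x ahead of the robot, y to its left, z up, the work surface at z = 0. Lengths are in m, angles in rad, forces in N, time in s.
With the tool pointing down it reaches from about 0.35 to 0.875 m from the base axis. Payload 4.2 kg.
Tool frame: the origin (TCP) lies midway between the tips of the shut fingers; the grasp point (between the pads) lies 19 mm behind it (robot.grasp_offset is the distance from the TCP to the grasp point, in m); z points along the fingers, y is the line along which they close (so a half turn about z gives the same grasp; the last joint's range is limited). The gripper opens to 85 mm and grips with 20 to 120 N. Pads are 22 mm wide; open, the fingers measure 114 mm over their backs; the gripper's body (76 mm by 85 mm) begins 54 mm behind the grasp point. The pads swing forward as they close: fully open they stand 13 mm farther back than shut.
Start: joints at [-1.004, 0.385, 0.008, 0, -1.194, -0.259], TCP at [0.189, -0.596, 0.203] pointing down, gripper open.
Joint ranges: [-3.14, 3.14], [-1.21, 2.06], [-1.07, 1.41], [-3.16, 2.05], [-2.99, -0.16], [-3.1, 3.1]. Speed limits (rad/s): [2.79, 2.79, 3.14, 3.14, 3.14, 3.14].

### API

Orientations are given as a unit quaternion [x, y, z, w].
In Python, from station import robot, get_image, get_calibration, ticket, finder gives the robot as it stands.
- The arm moves only by the tool step_arm, never from a script. Its argument "increments" is a list that holds one entry, the list of rows, each a list of 5 numbers: the opening, from -1 (shut) to 1 (fully open), then the shift along the world's x, y, z in mm, then the turn about the world's z in degrees. A call has 1 to 10 rows; each row shifts and turns the commanded pose from where the row before left it; what a row does not reach is not made up. A row lasts 1/8 s, in which the tool goes at most 62.5 mm and 10.7 degrees, less where a joint would pass 70% of its speed; a pose out of reach is approached as far as the arm can. A call is refused whole if a number of a shift passes 62.5 or a number of a turn 10.7, either way. A call with a gripper value outside its range is refused whole. The fingers move at their own pace and stop on an object; the grip force is fixed at half the most. Time passes only in rows, so rows that do not move let the fingers close. It gives the time, the measured TCP pose, the force, the opening and the grip force at its end, in the units of the state.
- robot.get_state(): the state, without advancing time (a new reading comes with each control period).
- get_image(name): name is "scene" or "side" or "wrist"; returns the picture (480x640x3 uint8, red, green, blue); there is no depth.
- get_calibration(name): a dict with "vertical_fov" (degrees; the focal length in pixels is half the picture's height over the tangent of half this angle, whatever the lens; pixels are square), "cx", "cy" (the principal point, pixels), "k1" (the pictures are not rectified: a ray, as slopes to the right and down, at radius r is drawn at 1 + k1 r^2 times it, then the intrinsics apply), "world_from_camera" (4x4, takes a point from camera to world coordinates). Camera axes: x right, y down, z forward; pixel columns grow to the right and rows downward; lengths in m; the calibration is good to about 2 mm. A picture is of the moment at which its call begins: read the wrist's pose just before it. get_calibration takes no time and is no camera call; for the wrist camera it gives the pose at the moment of the call.
- ticket.close_job(): hands the job in; it is judged then, once.
Trained networks look in the newest picture that a camera, given by its name, has taken for a name from the list of things; names that differ only in an ending like _2 or _b are one class to them, and where a whole thing is asked for, a point or a joint stands for the part that bears it (a point fixed in the world has none). Each returns a list of dicts, best first, with "score" (0 to 1); they miss things now and then, are a little off and sometimes report something else, mostly with a low value. They report only what shows in the picture. A call takes as long as a camera call. They do not tell look-alikes from the thing itself.
- finder.look_for(label, camera): "bbox" ([left, top, right, bottom] in pixels, round what is visible of it).
- finder.cut_out(label, camera): "pixels" (480x640 bool, what is visible of it) and "bbox" ([left, top, right, bottom] in pixels, round what is visible of it).
The state is a dict: "clock": time; "qpos": joint angles; "joint_vel": joint speeds; "effort": joint torques, N m; "ee_pos": TCP position; "tool_rot": TCP orientation; "ft_force": force on the tool from outside, world axes, zero at the start; "ft_torque": the same for the moment, N m; "opening": finger opening in m; "finger_force": force on a finger pad.
Only numpy, scipy, OpenCV 4.12 (cv2) and the standard library are available. Lean on these libraries where they do the work, as an engineer would, in place of code of your own. Each camera call takes 0.05 s, during which the arm holds its last target. There are 200 camera calls.

## Working session

There is one attempt and no reset: what is moved stays moved. The work goes in short steps, Python scripts to look and compute and a tool call to move; the robot and the scene stay as the last step left them, time stands still between calls to the robot, and variables do not carry over. Pictures are saved under pics/ and viewed, at most 10 in all, crops included, and the job is handed in when it is done.

Besides the shell and the picture viewer there is one more tool, called by a JSON object that holds its "method" and its "body". step_arm: Moves the arm, as the interface text tells. Its arguments: {"type":"object","properties":{"increments":{"type":"array"}},"required":["increments"]}

```bash
mkdir -p pics; ls; cat > h.py <<'E'
import numpy as np, cv2
from station import robot, get_image, get_calibration, ticket, finder
def save(n,f):
    im=get_image(n); cv2.imwrite('pics/'+f,im[:,:,::-1]); return im
def K(c): 
    f=240/np.tan(np.radians(c['vertical_fov'])/2); return f
def proj(c,P):
    T=np.linalg.inv(np.array(c['world_from_camera'])); P=np.atleast_2d(P)
    p=P@T[:3,:3].T+T[:3,3]; s=p[:,:2]/p[:,2:]; s=s*(1+c['k1']*(s**2).sum(1,keepdims=True))
    return s*K(c)+[c['cx'],c['cy']]
def ray(c,uv):
    d=(np.array(uv,float)-[c['cx'],c['cy']])/K(c); s=d.copy()
    for _ in range(20): s=d/(1+c['k1']*(s@s))
    T=np.array(c['world_from_camera']); return T[:3,3],T[:3,:3]@np.r_[s,1]
def onz(c,uv,z):
    o,d=ray(c,uv); return o+d*(z-o[2])/d[2]
E
python3 - <<'E'
from h import *
for n in ['scene','side']:
    save(n,n+'0.png'); c=get_calibration(n); print(n,c['vertical_fov'],c['k1'],np.round(c['world_from_camera'],3).tolist())
    for l in ['coupon','coupon_rest','clamp','jaw','jaw_handle','nozzle_cup','jar']:
        print(l,[(round(r['score'],2),np.round(r['bbox']).tolist()) for r in finder.look_for(l,n)][:3])
print(robot.get_state())
E
```

```text
pics
scene 55.43296724783516 -0.006643840368184471 [[0.587, -0.392, 0.708, -0.008], [-0.809, -0.312, 0.498, -0.559], [0.025, -0.865, -0.5, 0.493], [0.0, 0.0, 0.0, 1.0]]
coupon [(0.72, [326.0, 334.0, 373.0, 383.0]), (0.56, [414.0, 258.0, 440.0, 292.0])]
coupon_rest [(0.83, [355.0, 289.0, 409.0, 329.0])]
clamp []
jaw [(0.62, [244.0, 233.0, 290.0, 274.0])]
jaw_handle [(0.76, [245.0, 232.0, 294.0, 276.0])]
nozzle_cup [(0.73, [346.0, 240.0, 357.0, 261.0]), (0.25, [365.0, 249.0, 398.0, 310.0])]
jar [(0.65, [388.0, 205.0, 410.0, 247.0])]
side 44.387928373833844 -0.18142793161497298 [[-0.923, -0.185, 0.338, 0.238], [-0.385, 0.4, -0.832, 0.711], [0.019, -0.898, -0.44, 0.559], [0.0, 0.0, 0.0, 1.0]]
coupon [(0.78, [281.0, 230.0, 323.0, 246.0]), (0.69, [348.0, 208.0, 375.0, 254.0]), (0.66, [410.0, 252.0, 447.0, 280.0])]
coupon_rest [(0.7, [338.0, 224.0, 381.0, 262.0])]
clamp [(0.86, [261.0, 284.0, 393.0, 343.0])]
jaw [(0.89, [285.0, 286.0, 363.0, 326.0])]
jaw_handle [(0.56, [284.0, 289.0, 363.0, 326.0])]
nozzle_cup [(0.8, [276.0, 254.0, 292.0, 278.0])]
jar [(0.79, [230.0, 210.0, 254.0, 260.0])]
{'clock': 0.8, 'qpos': array([-1.00438421e+00,  3.84668948e-01,  7.91577824e-03, -1.37605389e-05,
       -1.19401431e+00, -2.58598479e-01]), 'joint_vel': array([ 0.00155689, -0.00035779, -0.00135753, -0.0006635 , -0.00057692,
       -0.00082386]), 'effort': array([-3.35471350e-04, -3.92032599e+01,  1.88609093e+01,  4.19046298e+00,
       -2.69575321e-04,  6.15294567e-06]), 'ee_pos': array([ 0.18938057, -0.59559527,  0.20293498]), 'tool_rot': array([-1.53297430e-01,  9.88180094e-01, -1.06480162e-05,  1.16431663e-05]), 'ft_force': array([0.56045054, 0.07324091, 0.00119587]), 'ft_torque': array([ 0.04308742,  0.00359223, -0.01048931]), 'finger_force': 0.0, 'opening': 0.08563085726703776}
```

View pics/scene0.png

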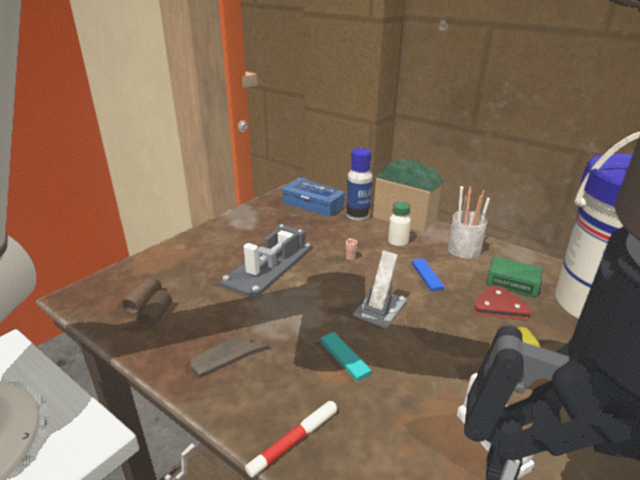

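View pics/side0.png

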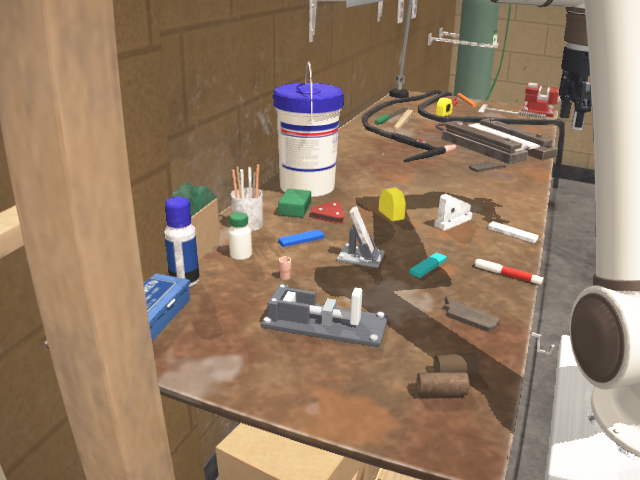

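The scene view shows the coupon leaning in the rest at about (385,280), the clamp at (270,255) with its handle at (251,258), the cup at (351,249) and the jar at (400,223). The side view shows the clamp at (325,315), handle at (356,305), and the coupon at (362,230). The blue and turquoise bars are decoys.

```bash
python3 - <<'E'
from h import *
s=get_calibration('scene'); d=get_calibration('side')
def tri(a,b):
    (o1,d1),(o2,d2)=ray(s,a),ray(d,b); d1/=np.linalg.norm(d1); d2/=np.linalg.norm(d2)
    t=np.linalg.lstsq(np.c_[d1,-d2],o2-o1,rcond=None)[0]; p,q=o1+t[0]*d1,o2+t[1]*d2
    return np.round((p+q)/2,4),np.round(np.linalg.norm(p-q),4)
print('handle top',tri((250,246),(356,290)))
print('coupon top',tri((389,253),(353,209)))
print('cup base',onz(s,(351,259),0),onz(d,(285,277),0))
print('jar base',onz(s,(399,243),0),onz(d,(242,257),0))
for n,(x0,y0,x1,y1) in {'scene':(210,200,420,340),'side':(250,190,400,350)}.items():
    im=cv2.imread(f'pics/{n}0.png')[y0:y1,x0:x1]; k=min(800/(x1-x0),600/(y1-y0)); 
    cv2.imwrite(f'pics/{n}0c.png',cv2.resize(im,None,fx=k,fy=k,interpolation=cv2.INTER_CUBIC)); print(k)
E
```

```text
handle top (array([ 0.4744, -0.0387,  0.0724]), np.float64(0.0025))
coupon top (array([ 0.5629, -0.2682,  0.1024]), np.float64(0.0009))
cup base [ 6.44042834e-01 -1.43662014e-01 -5.55111512e-17] [ 0.64707116 -0.14063635  0.        ]
jar base [ 0.76013075 -0.18893254  0.        ] [ 0.75759686 -0.17507052  0.        ]
3.8095238095238093
3.75
```

```bash
python3 - <<'E'
from h import *
from scipy.spatial.transform import Rotation as R
c=get_calibration('wrist'); st=robot.get_state(); W=np.array(c['world_from_camera'])
Rt=R.from_quat(st['tool_rot']).as_matrix()
print(c['vertical_fov'],c['k1'],'cam in tool',np.round(Rt.T@(W[:3,3]-st['ee_pos']),4),np.round(Rt.T@W[:3,:3],3).tolist())
print(W[:3,3])
E
```

```text
61.831905575424436 -0.03683932491501495 cam in tool [ 0.0772 -0.0006 -0.1702] [[0.001, -0.953, -0.302], [1.0, 0.001, 0.0], [0.0, -0.302, 0.953]]
[ 0.11596078 -0.61955444  0.37312365]
```

{"method": "step_arm", "body": {"increments": [[[1,0,0,50,0],[1,30,35,50,0],[1,40,50,50,0],[1,40,50,20,0],[1,40,50,0,0],[1,40,50,0,0],[1,40,50,0,0],[1,40,50,0,0],[1,20,25,0,0],[1,0,0,0,0]]]}}

```text
clock: 2.05
ee_pos: [0.4622, -0.2565, 0.3557]
tool_rot: [-0.155, 0.988, 0.0, -0.0]
ft_force: [-1.0, -0.5, -0.1]
opening: 0.0855
finger_force: 0.0
```

```bash
python3 - <<'E'
from h import *
im=save('wrist','w1.png'); c=get_calibration('wrist')
for l in ['coupon','coupon_rest','clamp','jaw','jaw_handle','nozzle_cup','jar']:
    print(l,[(round(r['score'],2),np.round(r['bbox']).tolist()) for r in finder.look_for(l,'wrist')][:3])
np.save('w1.npy',c,allow_pickle=True); print(robot.get_state()['ee_pos'])
E
```

```text
coupon [(0.95, [216.0, 285.0, 265.0, 340.0]), (0.91, [261.0, 216.0, 292.0, 276.0]), (0.88, [262.0, 98.0, 330.0, 161.0])]
coupon_rest [(0.67, [253.0, 192.0, 303.0, 263.0])]
clamp [(0.86, [405.0, 193.0, 498.0, 332.0])]
jaw [(0.62, [440.0, 232.0, 487.0, 317.0])]
jaw_handle [(0.58, [437.0, 228.0, 488.0, 318.0])]
nozzle_cup [(0.78, [340.0, 314.0, 355.0, 338.0]), (0.63, [263.0, 215.0, 294.0, 273.0])]
jar [(0.85, [279.0, 364.0, 309.0, 425.0]), (0.37, [404.0, 196.0, 496.0, 332.0])]
[ 0.46062035 -0.25890588  0.35607024]
```

View pics/w1.png

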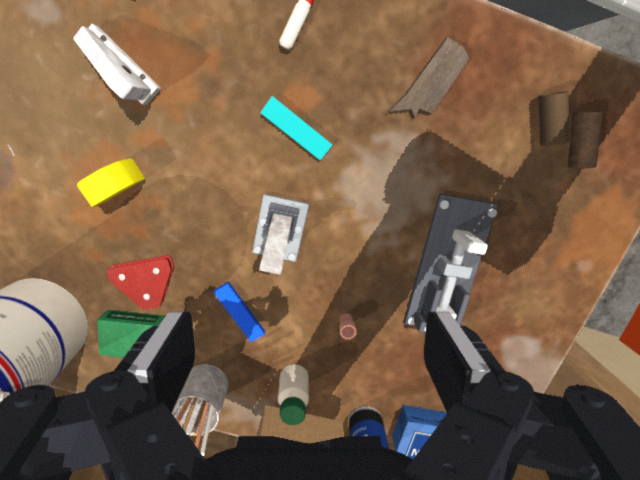

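The wrist view shows the rest at (280,230) with the coupon's top at (271,268), the clamp from (470,200) to (430,325) with its handle top at (468,243), the cup at (347,327) and the jar at (293,395). I'll crop it to pick corners.

```bash
python3 - <<'E'
import cv2,numpy as np
im=cv2.imread('pics/w1.png'); a=im[185:285,245:315]; b=im[185:340,400:505]
a=cv2.resize(a,None,fx=5.5,fy=5.5,interpolation=cv2.INTER_CUBIC); b=cv2.resize(b,None,fx=3.8,fy=3.8,interpolation=cv2.INTER_CUBIC)
o=np.zeros((600,800,3),np.uint8); o[:a.shape[0],:a.shape[1]]=a; o[:b.shape[0],400:400+b.shape[1]]=b[:600]
cv2.imwrite('pics/w1c.png',o)
E
```

```text
(no output)
```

View pics/w1c.png

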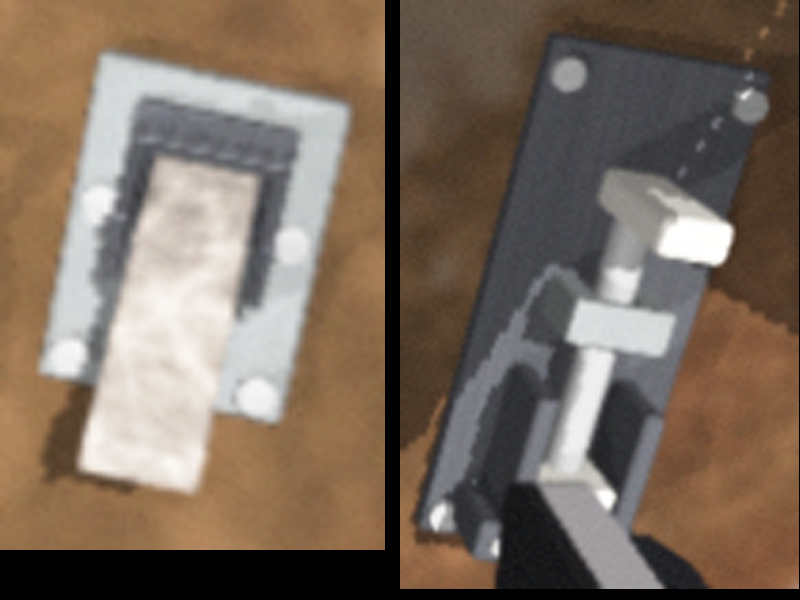

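```bash
cat > fit.py <<'E'
from h import *
from scipy.optimize import least_squares
c=np.load('w1.npy',allow_pickle=True).item()
def pose(p,L): 
    ca,sa=np.cos(p[2]),np.sin(p[2]); L=np.array(L,float)/1000
    return np.c_[p[0]+ca*L[:,0]-sa*L[:,1],p[1]+sa*L[:,0]+ca*L[:,1],L[:,2]]
# rest: base corners rel. base centre
uv=np.array([(105,52),(350,103),(42,375),(280,422)])/5.5+[245,185]
L=[(-42,-31,8),(-42,31,8),(42,-31,8),(42,31,8)]
r=least_squares(lambda p:(proj(c,pose(p,L))-uv).ravel(),[.52,-.27,0]); print('rest',np.round(r.x,4),np.degrees(r.x[2]),np.round(r.fun,1))
uv=np.array([(550,37),(768,72),(420,525)])/3.8+[400-400/3.8,185]
L=[(-170,-40,10),(-170,40,10),(25,-40,10)]
k=least_squares(lambda p:(proj(c,pose(p,L))-uv).ravel(),[.6,-.04,0]); print('clamp',np.round(k.x,4),np.degrees(k.x[2]),np.round(k.fun,1))
h=onz(c,np.array((694,237))/3.8+[400-400/3.8,185],.072); R=np.array([[np.cos(k.x[2]),np.sin(k.x[2])],[-np.sin(k.x[2]),np.cos(k.x[2])]])
print('handle',h,'in clamp',R@(h[:2]-k.x[:2]))
a,b=[onz(c,np.array(q)/5.5+[245,185],.1) for q in [(80,470),(195,493)]]
print('coupon top edge at z=.1',a,b,np.linalg.norm(a-b))
for n in ['scene','side']:
    C=get_calibration(n); print(n,'handle',proj(C,h),'clampcorners',proj(C,pose(k.x,[(-170,-40,10),(-170,40,10),(25,-40,10),(25,40,10)])).round(1).tolist(),'rest',proj(C,pose(r.x,[(-42,-31,8),(-42,31,8),(42,-31,8),(42,31,8)])).round(1).tolist())
E
python3 fit.py
python3 - <<'E'
import cv2,numpy as np
cd='pics/'
a=cv2.imread(cd+'scene0.png')[215:340,215:415]; b=cv2.imread(cd+'side0.png')[200:350,255:400]
o=np.zeros((600,800,3),np.uint8); a=cv2.resize(a,None,fx=2,fy=2,interpolation=2)
E
```

```text
rest [ 0.5425 -0.2725  0.0961] 5.505227795393606 [-0.9 -0.4  0.8  0.2 -0.4 -0.1  0.5  0.4]
clamp [ 0.5945 -0.0231  0.1498] 8.582098584403651 [-0.2 -0.8  0.6 -0.3 -0.4  1.4]
handle [ 0.47296097 -0.04128634  0.072     ] in clamp [-0.12292364  0.00014679]
coupon top edge at z=.1 [ 0.56968921 -0.28265166  0.1       ] [ 0.56731123 -0.25838647  0.1       ] 0.024381434617531658
scene handle [[250.89757656 246.44510254]] clampcorners [[255.9, 295.4], [219.3, 282.1], [312.0, 245.0], [279.2, 235.4]] rest [[386.8, 326.2], [352.8, 313.0], [407.1, 298.9], [375.0, 287.6]]
side handle [[357.89996731 290.24442443]] clampcorners [[388.2, 313.6], [380.9, 341.6], [276.1, 296.6], [261.1, 322.2]] rest [[385.3, 250.0], [379.0, 264.4], [344.9, 243.7], [336.8, 257.5]]
```

Three views agree: the handle is at (0.473, -0.041), so the jaw is about 3 mm open. The clamp yaw is 8.6°, the rest yaw 5.5°, and the coupon top is near (0.564, -0.270, 0.101). First I go to the handle.

{"method": "step_arm", "body": {"increments": [[[1,3,40,0,-5],[1,3,40,0,-4.2],[1,3,40,0,0],[1,3,40,-20,0],[1,0,40,-40,0],[1,0,17,-40,0],[1,0,0,-40,0],[1,0,0,-40,0],[1,0,0,-20,0],[1,0,0,0,0]]]}}

```text
clock: 3.7
ee_pos: [0.4721, -0.0418, 0.1547]
tool_rot: [-0.073, 0.997, -0.0, -0.002]
ft_force: [1.3, 0.7, 0.8]
opening: 0.0857
finger_force: 0.0
```

```bash
python3 - <<'E'
from h import *
s=robot.get_state(); print(s['ee_pos'],s['tool_rot'],np.degrees(2*np.arctan2(-s['tool_rot'][0],s['tool_rot'][1])))
E
```

```text
[ 0.47206912 -0.04182195  0.15472185] [-7.31234026e-02  9.97321237e-01 -2.90240356e-04 -1.79842958e-03] 8.386824094048098
```

Right on target. I descend, grip the handle and check.

{"method": "step_arm", "body": {"increments": [[[1,1,0,-40,0],[1,0,0,-40,0],[1,0,0,-25,0],[1,0,0,-12,0],[1,0,0,0,0],[-1,0,0,0,0],[-1,0,0,0,0],[-1,0,0,0,0],[-1,0,0,0,0],[-1,0,0,0,0]]]}}

```text
clock: 4.95
ee_pos: [0.4753, -0.0386, 0.0401]
tool_rot: [-0.074, 0.997, 0.002, 0.002]
ft_force: [-3.9, 12.4, 7.2]
opening: 0.0207
finger_force: 58.5
```

{"method": "step_arm", "body": {"increments": [[[-1,0,2,0,0],[-1,-4,-0.6,0,0],[-1,-4,-0.6,0,0],[-1,-4,-0.6,0,0],[-1,-4,-0.6,0,0],[-1,0,0,0,0]]]}}

```text
clock: 5.7
ee_pos: [0.46, -0.0406, 0.0401]
tool_rot: [-0.074, 0.997, 0.001, 0.002]
ft_force: [-0.3, 6.2, 6.9]
opening: 0.021
finger_force: 59.2
```

{"method": "step_arm", "body": {"increments": [[[-1,-2,1.2,0,0],[-1,-2,-0.3,0,0],[-1,-2,-0.3,0,0],[-1,0,0,0,0]]]}}

```text
clock: 6.2
ee_pos: [0.4562, -0.0409, 0.0401]
tool_rot: [-0.074, 0.997, -0.0, 0.004]
ft_force: [8.1, -1.9, 1.0]
opening: 0.0206
finger_force: 59.1
```

{"method": "step_arm", "body": {"increments": [[[0.2,0,0,0,0],[0.2,0,0,0,0],[0.2,0,0,0,0],[0.2,0,0,35,0],[0.2,-10,-10,40,0],[0.2,-20,-20,40,0],[0.2,-20,-20,40,0],[0.2,0,0,20,0],[0.2,0,0,0,0]]]}}

```text
clock: 7.32
ee_pos: [0.4024, -0.091, 0.2151]
tool_rot: [-0.073, 0.997, 0.0, 0.002]
ft_force: [1.1, 0.4, -0.7]
opening: 0.0511
finger_force: 0.0
```

```bash
python3 - <<'E'
from h import *
im=save('wrist','w2.png'); c=get_calibration('wrist'); np.save('w2.npy',c,allow_pickle=True); print(robot.get_state()['ee_pos'])
E
```

```text
[ 0.40166857 -0.09087846  0.21372942]
```

View pics/w2.png

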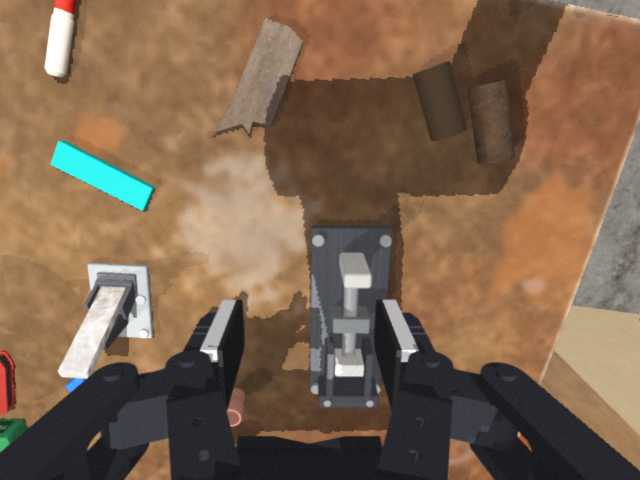

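The whole clamp is visible, with its base from (311,227) to (385,398), the handle top at (355,275), and the jaw drawn back at (350,360). I'll crop it to refine the pose.

```bash
python3 - <<'E'
import cv2,numpy as np
im=cv2.imread('pics/w2.png'); a=cv2.resize(im[215:415,295:410],None,fx=3,fy=3,interpolation=2); b=cv2.resize(im[300:415,310:400],None,fx=5,fy=5,interpolation=2)
o=np.zeros((600,800,3),np.uint8); o[:a.shape[0],:a.shape[1]]=a; o[:b.shape[0],345:345+b.shape[1]]=b
cv2.imwrite('pics/w2c.png',o)
E
```

```text
(no output)
```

View pics/w2c.png

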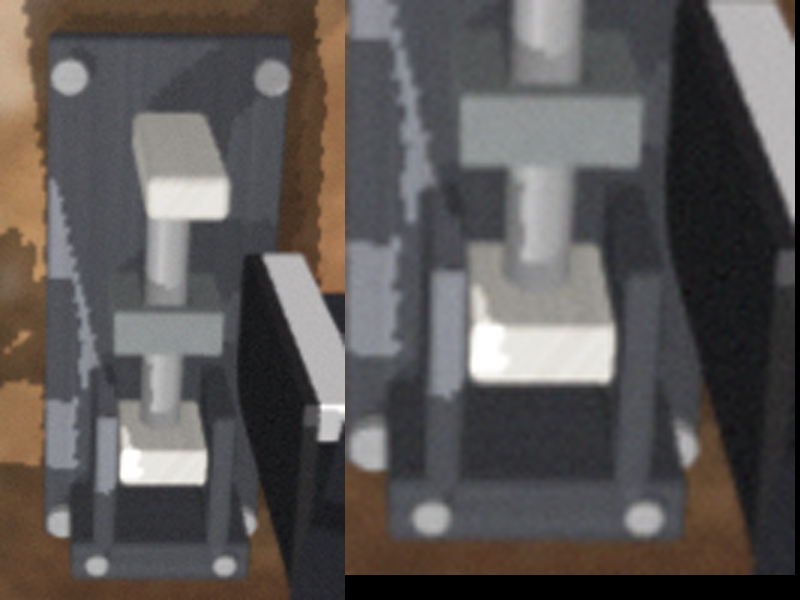

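```bash
cat > fit2.py <<'E'
from h import *
from scipy.optimize import least_squares
c=np.load('w2.npy',allow_pickle=True).item()
A=lambda x,y:(x/3+295,y/3+215); B=lambda x,y:((x-345)/5+310,y/5+300)
# uv, local, jawfactor, weights u,v
D=[(A(50,37),(-170,-40,10),0),(A(290,37),(-170,40,10),0),(B(463,480),(0,-15.5,45),0),(B(613,480),(0,15.5,45),0),
 (B(470,325),(None,-14.5,43),1),(B(613,325),(None,14.5,43),1),(B(472,383),(-2,-14.5,43),1),(B(613,383),(-2,14.5,43),1),
 (A(148,180),(-127,-12,72),1),(A(228,180),(-127,12,72),1),(A(228,218),(-113,12,72),1),(A(150,218),(-113,-12,72),1),
 (B(460,96),(-86,None,39),0),(B(460,166),(-70,None,39),0),(B(388,540),(25,None,45),0)]
def res(p):
    ca,sa=np.cos(p[2]),np.sin(p[2]); r=[]
    for uv,L,j in D:
        x,y,z=[0 if q is None else q/1000 for q in L]; x-=j*p[3]
        e=proj(c,[p[0]+ca*x-sa*y,p[1]+sa*x+ca*y,z])[0]-uv
        if L[0] is None: e=np.array([e[0],0])
        if L[1] is None: e=np.array([0,e[1]])
        r.append(e)
    return np.array(r)
s=least_squares(lambda p:res(p).ravel(),[.595,-.023,.15,.018],x_scale=.01); p=s.x
print(np.round(p,4),np.degrees(p[2])); print(res(p).round(1).tolist())
ca,sa=np.cos(p[2]),np.sin(p[2]); f=lambda x,y:(p[0]+ca*x-sa*y,p[1]+sa*x+ca*y)
print('slot',f(-.005,0),'handle',f(-.12-p[3],0))
E
python3 fit2.py
```

```text
[ 0.5914 -0.0219  0.1429  0.0188] 8.190054273977434
[[-1.2, -1.8], [1.2, -1.4], [0.0, -0.3], [0.4, -0.3], [-0.0, 0.0], [0.1, 0.0], [-0.4, 0.7], [0.2, 0.7], [-0.4, -1.6], [1.4, -1.5], [0.5, 1.1], [-1.6, 1.0], [0.0, -1.4], [0.0, -0.8], [0.0, 7.5]]
slot (np.float64(0.5864799056084185), np.float64(-0.022649070249835087)) handle (np.float64(0.4540425549867201), np.float64(-0.04171011799335025))
```

```bash
sed -i 's/,(B(388,540),(25,None,45),0)\]/]/' fit2.py; python3 fit2.py
```

```text
[ 0.5926 -0.0218  0.143   0.02  ] 8.190850419002775
[[-1.2, -0.6], [1.1, -0.2], [-0.0, 0.6], [0.3, 0.6], [-0.0, 0.0], [0.1, 0.0], [-0.4, 0.7], [0.2, 0.7], [-0.4, -1.6], [1.4, -1.5], [0.6, 1.1], [-1.6, 1.0], [0.0, -0.3], [0.0, 0.2]]
slot (np.float64(0.5876411278445273), np.float64(-0.022468785679247708)) handle (np.float64(0.45404166306785065), np.float64(-0.04169898559040571))
```

{"method": "step_arm", "body": {"increments": [[[0.4,30,-36,0,-1.5],[0.4,30,-36,0,-1.4],[0.4,30,-36,0,0],[0.4,30,-36,0,0],[0.4,30,-36,0,0],[0.4,4,0,-40,0],[0.4,0,0,-30,0],[0.4,0,0,0,0]]]}}

```text
clock: 8.38
ee_pos: [0.5534, -0.27, 0.1389]
tool_rot: [-0.048, 0.999, 0.002, -0.005]
ft_force: [0.5, 0.8, 0.4]
opening: 0.0595
finger_force: 0.0
```

```bash
python3 - <<'E'
from h import *
im=save('side','s2.png'); st=robot.get_state(); q=st['tool_rot']; print(st['ee_pos'],st['opening'],np.degrees(2*np.arctan2(-q[0],q[1])))
cv2.imwrite('pics/s2c.png',cv2.resize(im[140:280,300:420,::-1],None,fx=4,fy=4,interpolation=2))
E
```

```text
[ 0.55510281 -0.27062658  0.1416514 ] 0.0600636254840985 5.562676104382738
```

View pics/s2c.png

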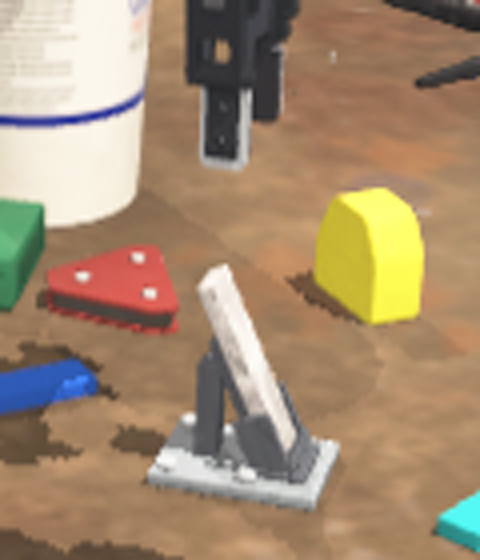

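The fingers hang straight over the coupon's upper end, so I descend and grip.

{"method": "step_arm", "body": {"increments": [[[0.4,0,0,-30,0],[0.4,0,0,-30,0],[0.4,0,0,-20,0],[0.4,0,-0.5,-5,0],[0.4,0,0,0,0],[-1,0,0,0,0],[-1,0,0,0,0],[-1,0,0,0,0],[-1,0,0,0,0],[-1,0,0,0,0]]]}}

```text
clock: 9.68
ee_pos: [0.5568, -0.2716, 0.0603]
tool_rot: [-0.049, 0.999, -0.0, 0.001]
ft_force: [-1.0, 1.5, 5.6]
opening: 0.0231
finger_force: 59.1
```

{"method": "step_arm", "body": {"increments": [[[-1,2,0,8,0],[-1,5,0,20,0],[-1,5,0,25,0],[-1,0,0,35,0],[-1,0,0,35,0],[-1,0,0,10,1.4],[-1,0,0,0,1.4],[-1,0,0,0,0],[-1,0,0,0,0]]]}}

```text
clock: 10.8
ee_pos: [0.5674, -0.2712, 0.1902]
tool_rot: [-0.073, 0.997, 0.001, -0.001]
ft_force: [0.1, -0.2, -1.6]
opening: 0.0234
finger_force: 59.0
```

```bash
python3 - <<'E'
from h import *
im=save('side','s3.png'); st=robot.get_state(); q=st['tool_rot']; print(st['ee_pos'],st['opening'],np.degrees(2*np.arctan2(-q[0],q[1])))
C=get_calibration('side'); print(proj(C,st['ee_pos']), proj(C,st['ee_pos']+[0,0,.025]))
iw=save('wrist','w3.png')
a=cv2.resize(im[90:260,290:430,::-1],None,fx=3.4,fy=3.4,interpolation=2); b=cv2.resize(iw[:,160:480,::-1],None,fx=1,fy=1)
o=np.zeros((600,800,3),np.uint8); o[:a.shape[0],:a.shape[1]]=a; o[:480,480:]=b; cv2.imwrite('pics/s3c.png',o)
E
```

```text
[ 0.56760306 -0.27129254  0.19051119] 0.022665412599734903 8.328959165791005
[[353.36942086 164.87461866]] [[353.95271296 152.08977738]]
```

View pics/s3c.png

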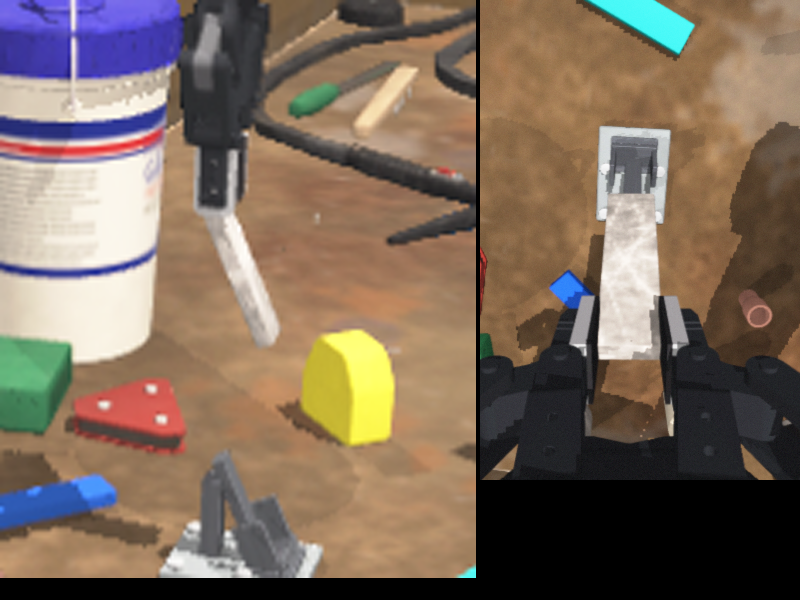

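The coupon is held, still tilted 25° with its top away from the robot. Its bottom end shows at side (371,188) and wrist (288–340,194). I'll triangulate that end and work out the moves.

```bash
python3 - <<'E'
from h import *
s=get_calibration('wrist'); d=get_calibration('side'); e=robot.get_state()['ee_pos']
def tri(a,b):
    (o1,d1),(o2,d2)=ray(s,a),ray(d,b); d1/=np.linalg.norm(d1); d2/=np.linalg.norm(d2)
    t=np.linalg.lstsq(np.c_[d1,-d2],o2-o1,rcond=None)[0]; p,q=o1+t[0]*d1,o2+t[1]*d2
    return (p+q)/2,np.linalg.norm(p-q)
P,g=tri((340,194),(371.5,188.5)); print('-x bottom corner',P,g,'rel tcp',P-e)
a=np.radians(8.2); X=np.array([np.cos(a),np.sin(a),0]); 
print('in clamp axes',(P-e)@X,(P-e)@[-X[1],X[0],0])
for z in (.20,.205,.21): 
    l,r=onz(s,(280,357),z+0.0),onz(s,(337,357),z); print(z,l-e,r-e,np.linalg.norm(l-r))
z=P[2]; l,r=onz(s,(288,194),z),onz(s,(340,194),z); print('bottom width',np.linalg.norm(l-r), 'mid',((l+r)/2-e)@[-X[1],X[0],0])
E
```

```text
-x bottom corner [ 0.52818216 -0.26131091  0.15404146] 0.002695906816455 rel tcp [-0.03961563  0.01006006 -0.03683313]
in clamp axes -0.03777575378268822 0.015607544855429804
0.2 [ 0.03328887 -0.0092246   0.00912542] [0.02942599 0.01708557 0.00912542] 0.026592234298463708
0.205 [ 0.02990095 -0.00930425  0.01412542] [0.0261579  0.01618977 0.01412542] 0.025767338669723066
0.21 [ 0.02651303 -0.00938391  0.01912542] [0.02288981 0.01529397 0.01912542] 0.02494244304098248
bottom width 0.027231065809703664 mid 0.002100197351611816
```

{"method": "step_arm", "body": {"increments": [[[-1,7,36,0,0],[-1,7,42,0,0],[-1,7,42,0,0],[-1,7,42,0,0],[-1,8,42,0,0],[-1,8,42,-20,0],[-1,0,6,-40,0],[-1,0,0,-5,0],[-1,0,0,0,0],[-1,0,0,0,0]]]}}

```text
clock: 12.15
ee_pos: [0.6134, -0.0201, 0.1289]
tool_rot: [-0.072, 0.997, -0.0, 0.002]
ft_force: [-0.4, 0.5, -1.5]
opening: 0.023
finger_force: 59.4
```

```bash
cat > chk.py <<'E'
from h import *
a=np.radians(8.19); X=np.array([np.cos(a),np.sin(a),0]); Y=np.array([-X[1],X[0],0]); O=np.array([.5926,-.0218,0])
st=robot.get_state(); e=st['ee_pos']; q=st['tool_rot']
print('tcp',e.round(4),'clamp',((e-O)@X).round(4),((e-O)@Y).round(4),'yaw',np.degrees(2*np.arctan2(-q[0],q[1])).round(2),'F',st['ft_force'].round(1),st['opening'])
iw=save('wrist','w_%d.png'%(st['clock']*100)); c=get_calibration('wrist')
for r in finder.cut_out('coupon','wrist')[:2]:
    m=r['pixels']; print(r['score'],r['bbox'])
    for f in (.1,.3,.5,.7):
        v=int(r['bbox'][1]+f*(r['bbox'][3]-r['bbox'][1])); u=np.flatnonzero(m[v]); print(v,u.min(),u.max())
def at(xc,yc,z): return proj(c,O+X*xc+Y*yc+[0,0,z])[0].round(1)
E
cat > c1.py <<'E'
from chk import *
for zc in (-.037,-.043):
    xc=(e-O)@X-.038; print('expected -x bottom corners if y=0:',at(xc,-.0125,e[2]+zc),at(xc,.0125,e[2]+zc))
E
python3 c1.py
```

```text
tcp [ 0.6134 -0.0201  0.1289] clamp 0.0208 -0.0013 yaw 8.29 F [-0.4  0.5 -1.5] 0.022977249171890184
0.6 [278.0, 193.7, 343.6, 362.1]
210 286 334
244 283 337
277 281 338
311 280 337
0.56 [0.0, 265.1, 21.3, 303.3]
268 0 4
276 0 14
284 0 20
291 0 15
expected -x bottom corners if y=0: [288.5 190.8] [336.3 190.9]
expected -x bottom corners if y=0: [289.  188.7] [335.6 188.8]
```

{"method": "step_arm", "body": {"increments": [[[-1,-2,1.5,-10,0],[-1,0,0,-20,0],[-1,0,0,-15,0],[-1,0,0,-11,0],[-1,0,0,0,0],[-1,0,0,0,0]]]}}

```text
clock: 13.0
ee_pos: [0.6107, -0.0179, 0.0715]
tool_rot: [-0.073, 0.997, -0.0, 0.001]
ft_force: [-0.0, -0.2, -2.2]
opening: 0.0226
finger_force: 59.4
```

```bash
python3 chk.py
```

```text
tcp [ 0.6107 -0.0179  0.0715] clamp 0.0185 0.0013 yaw 8.35 F [-0.  -0.2 -2.2] 0.022632618332516025
0.96 [276.1, 194.2, 346.0, 364.1]
211 286 334
245 283 336
279 281 338
313 281 337
```

{"method": "step_arm", "body": {"increments": [[[-1,-3,-1.2,0,0],[-1,-3,-0.4,0,0],[-1,-3,-0.4,0,0],[-1,-3,-0.4,0,0],[-1,0,0,0,0]]]}}

```text
clock: 13.72
ee_pos: [0.6011, -0.0199, 0.0728]
tool_rot: [-0.073, 0.997, 0.0, 0.004]
ft_force: [5.5, 0.1, 0.5]
opening: 0.0232
finger_force: 59.6
```

```bash
python3 chk.py
```

```text
tcp [ 0.6011 -0.0199  0.0728] clamp 0.0087 0.0007 yaw 8.39 F [5.5 0.1 0.5] 0.023193540542409744
0.78 [277.6, 212.0, 344.4, 363.3]
227 286 334
257 283 336
287 281 338
317 279 337
```

It is pivoting against the jaw at its stop with only 5.5 N. Continuing.

{"method": "step_arm", "body": {"increments": [[[-1,-4,-0.6,0,0],[-1,-4,-0.6,0,0],[-1,-4,-0.6,0,0],[-1,-4,-0.6,0,0],[-1,-4,-0.6,0,0],[-1,-2,-0.3,0,0],[-1,0,0,0,0]]]}}

```text
clock: 14.7
ee_pos: [0.5758, -0.0236, 0.0709]
tool_rot: [-0.073, 0.997, 0.0, -0.0]
ft_force: [4.9, 0.5, -0.7]
opening: 0.0231
finger_force: 58.8
```

```bash
python3 chk.py
```

```text
tcp [ 0.5758 -0.0236  0.0709] clamp -0.0169 0.0006 yaw 8.33 F [ 4.9  0.5 -0.7] 0.023093546379822926
0.71 [278.0, 260.1, 342.2, 373.5]
271 285 333
294 283 336
316 280 337
339 279 339
```

{"method": "step_arm", "body": {"increments": [[[-1,5,0.7,0,0],[-1,0,0,-4,0],[-1,0,0,-4,0],[-1,0,0,-3,0],[-1,0,0,0,0]]]}}

```text
clock: 15.42
ee_pos: [0.5817, -0.0231, 0.061]
tool_rot: [-0.073, 0.997, -0.0, 0.001]
ft_force: [0.6, 0.8, 5.3]
opening: 0.023
finger_force: 59.4
```

{"method": "step_arm", "body": {"increments": [[[-1,0,0,-2,0],[-1,0,0,0,0],[-1,0,0,0,0]]]}}

```text
clock: 15.8
ee_pos: [0.5831, -0.0229, 0.0607]
tool_rot: [-0.073, 0.997, -0.0, 0.002]
ft_force: [0.5, 1.1, 10.8]
opening: 0.0231
finger_force: 59.9
```

```bash
python3 - <<'E'
from h import *
print(robot.get_state()['ft_force'])
im=save('side','s4.png'); iw=save('wrist','w4.png')
a=cv2.resize(im[220:345,255:395,::-1],None,fx=3.4,fy=3.4,interpolation=2); b=iw[:,160:480,::-1]
o=np.zeros((600,800,3),np.uint8); o[:a.shape[0],:a.shape[1]]=a; o[:480,480:]=b; cv2.imwrite('pics/s4c.png',o)
E
```

```text
[ 0.52897059  1.127914   10.75859756]
```

View pics/s4c.png

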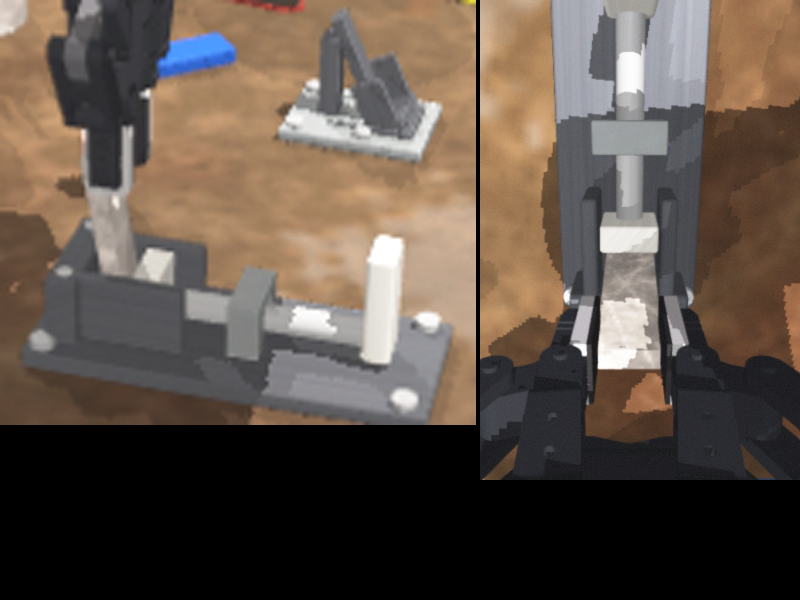

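The coupon stands almost upright between jaw and back wall, pressing on the slot's floor (Fz 10.8 N, and TCP height agrees). I release and retreat upward.

{"method": "step_arm", "body": {"increments": [[[0.3,0,0,0,0],[0.3,0,0,0,0],[0.3,0,0,0,0],[0.3,0,0,0,0],[0.3,0,0,20,0],[0.3,0,0,40,0],[0.3,0,0,40,0],[0.3,0,0,20,0],[0.3,0,0,0,0]]]}}

```text
clock: 17.02
ee_pos: [0.582, -0.0228, 0.1796]
tool_rot: [-0.073, 0.997, 0.0, 0.002]
ft_force: [0.1, -0.2, 0.3]
opening: 0.0557
finger_force: 0.0
```

```bash
python3 chk.py; python3 - <<'E'
from h import *
get_image('side'); r=finder.cut_out('coupon','side'); print([(round(q['score'],2),np.round(q['bbox']).tolist()) for q in r])
C=get_calibration('side'); a=np.radians(8.19); X=np.array([np.cos(a),np.sin(a),0]); Y=np.array([-X[1],X[0],0]); O=np.array([.5926,-.0218,0])
for x in (-.005,-.01,-.015): print(x,proj(C,[O+X*(x+sx)+Y*sy+[0,0,.105] for sx in(-.005,.005) for sy in (-.0125,.0125)]).round(0).tolist())
E
```

```text
tcp [ 0.582  -0.0228  0.1796] clamp -0.0106 0.0005 yaw 8.34 F [ 0.1 -0.2  0.3] 0.05565499969670936
0.77 [290.6, 203.9, 327.7, 285.4]
212 294 324
228 293 325
244 292 326
260 292 327
0.58 [0.7, 235.8, 61.8, 308.4]
243 0 7
257 0 23
272 0 41
286 12 55
[(0.94, [267.0, 260.0, 294.0, 302.0]), (0.94, [280.0, 233.0, 323.0, 244.0]), (0.82, [410.0, 252.0, 446.0, 281.0])]
-0.005 [[292.0, 259.0], [287.0, 267.0], [286.0, 258.0], [281.0, 266.0]]
-0.01 [[295.0, 260.0], [290.0, 267.0], [289.0, 259.0], [284.0, 266.0]]
-0.015 [[298.0, 260.0], [293.0, 267.0], [292.0, 259.0], [287.0, 267.0]]
```

{"method": "step_arm", "body": {"increments": [[[0.3,-32,-4.5,0,0],[0.3,-32,-4.5,0,0],[0.3,-32,-4.5,0,0],[0.3,-30,-4.5,0,0],[0.3,0,0,-40,0],[0.3,0,0,-40,0],[0.3,0,0,-40,0],[0.3,0,0,-20,0],[0.3,0,0,0,0],[0.3,0,0,0,0]]]}}

```text
clock: 18.48
ee_pos: [0.4556, -0.0409, 0.0383]
tool_rot: [-0.073, 0.997, -0.0, 0.0]
ft_force: [0.9, 0.5, 0.1]
opening: 0.0552
finger_force: 0.0
```

{"method": "step_arm", "body": {"increments": [[[-1,0,0,0,0],[-1,0,0,0,0],[-1,0,0,0,0],[-1,0,0,0,0]]]}}

```text
clock: 18.98
ee_pos: [0.4557, -0.0411, 0.0391]
tool_rot: [-0.073, 0.997, -0.0, 0.001]
ft_force: [-1.3, -0.7, 5.6]
opening: 0.0206
finger_force: 58.5
```

Gripped with no side load. I now push the jaw home, about 12 mm along clamp +x.

{"method": "step_arm", "body": {"increments": [[[-1,2,0.3,0,0],[-1,2,0.3,0,0],[-1,2,0.3,0,0],[-1,2,0.3,0,0],[-1,2,0.3,0,0],[-1,0,0,0,0]]]}}

```text
clock: 19.73
ee_pos: [0.4645, -0.0398, 0.0391]
tool_rot: [-0.073, 0.997, -0.0, -0.001]
ft_force: [-2.5, -0.8, 8.3]
opening: 0.0209
finger_force: 58.9
```

{"method": "step_arm", "body": {"increments": [[[-1,1.5,0.2,0,0],[-1,1,0.2,0,0],[-1,0,0,0,0],[-1,0,0,0,0]]]}}

```text
clock: 20.23
ee_pos: [0.467, -0.0395, 0.0391]
tool_rot: [-0.073, 0.997, -0.0, -0.0]
ft_force: [-3.0, -0.3, 8.8]
opening: 0.021
finger_force: 58.9
```

{"method": "step_arm", "body": {"increments": [[[-1,1,0.15,0,0],[-1,1,0.15,0,0],[-1,1,0.15,0,0],[-1,0,0,0,0],[-1,0,0,0,0]]]}}

```text
clock: 20.85
ee_pos: [0.4675, -0.0395, 0.039]
tool_rot: [-0.073, 0.997, -0.0, -0.003]
ft_force: [-8.7, -0.7, 14.4]
opening: 0.0213
finger_force: 59.5
```

{"method": "step_arm", "body": {"increments": [[[-1,2,0.3,0,0],[-1,2,0.3,0,0],[-1,0,0,0,0],[-1,0,0,0,0]]]}}

```text
clock: 21.35
ee_pos: [0.4674, -0.0395, 0.0389]
tool_rot: [-0.072, 0.997, -0.001, -0.007]
ft_force: [-15.7, 1.2, 21.9]
opening: 0.0211
finger_force: 60.6
```

Firm stop at jaw ≈ 8 mm. I ease off, release and retreat.

{"method": "step_arm", "body": {"increments": [[[-1,-2.5,-0.4,0,0],[0.3,0,0,0,0],[0.3,0,0,0,0],[0.3,0,0,0,0],[0.3,0,0,30,0],[0.3,0,0,40,0],[0.3,-20,-10,40,0],[0.3,-30,-30,20,0],[0.3,0,0,0,0],[0.3,0,0,0,0]]]}}

```text
clock: 22.6
ee_pos: [0.4224, -0.0784, 0.1678]
tool_rot: [-0.072, 0.997, 0.0, 0.0]
ft_force: [0.7, -1.0, -0.2]
opening: 0.0555
finger_force: 0.0
```

```bash
python3 - <<'E'
from h import *
print(robot.get_state()['ee_pos'],robot.get_state()['ft_force'])
im=save('side','s5.png'); iw=save('wrist','w5.png'); np.save('w5.npy',get_calibration('wrist'),allow_pickle=True)
a=cv2.resize(im[230:345,255:395,::-1],None,fx=3,fy=3,interpolation=2); b=iw[180:440,250:500,::-1]
b=cv2.resize(b,None,fx=1.5,fy=1.5,interpolation=2)
o=np.zeros((600,800,3),np.uint8); o[:a.shape[0],:a.shape[1]]=a; o[:b.shape[0],420:420+b.shape[1]]=b; cv2.imwrite('pics/s5c.png',o)
E
```

```text
[ 0.42238188 -0.07836069  0.1678139 ] [ 0.66870904 -0.97917356 -0.1594449 ]
```

View pics/s5c.png

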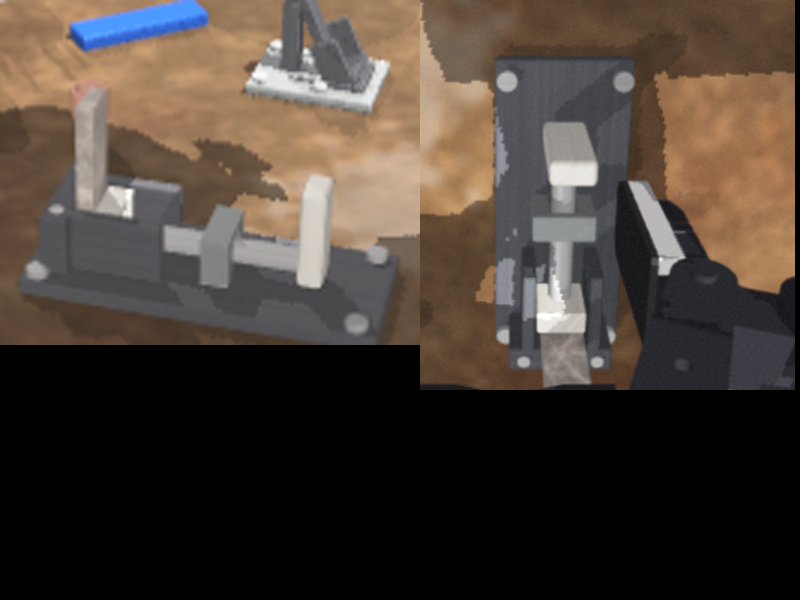

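The coupon stands upright, parallel to the handle. Its top is where an upright coupon on the floor should show (side 280–291, 259, predicted 281–292, 259), the jaw is shut on it and the arm is clear. Handing in.

```bash
python3 -c "
from station import ticket
print(ticket.close_job())"
```

```text
the job is handed in; nothing more can be done
None
```

The coupon stands upright on the slot's floor with the jaw pushed firmly shut on it. The arm is clear, I made no contact with the cup or jar that I know of, and the job is handed in (about 23 s of 54 s); the hand-in returned no verdict.

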